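Release the sweet shop's takings box with its key and hold it turned

TASK

The spring latch of the grey takings box only stays open while its key is held turned. Take the key with the square bow from the wooden key stand, push it point down into the keyway in the brass plate on top of the box, working it past the sticky pins until it is fully home, then turn it a quarter turn clockwise (seen from above) as far as it goes and finish while holding it there in the gripper, turned against the spring. Leave the round-bow key in the stand, and do not knock the jar, the carton or the board with the nougat about.

Things in the scene. Friction and masses are not known exactly. Their poses are not given: they have to be found in the camera images.
- square_key_bow (a point): Middle of the bow of the key to use: the black square plastic bow, 32 mm wide (along y), 10 mm thick (along x), 40 mm tall. This point is 21 mm above the bow's flat underside (the shoulder), 19 mm below its top, 53 mm above the key's tip; z points from tip to bow. Pinch it across its 10 mm thickness. Key 40 g, 72 mm tall.
- square_key_shoulder (a point): Same key, same axes: axis point at the shoulder, 32 mm above the tip; it lies at the keyway point when the key is fully home. Below it a round steel shank 5 mm in diameter, 13 mm long, then the blade, 19 mm long, 16 mm wide along y, 5 mm thick along x, ending in a 45-degree point.
- square_key: The key with the square bow as a whole; origin at its tip, 53 mm below square_key_bow, same axes. It stands tip down in a slot of the stand, its shoulder on the stand's top. It is the same turned half round.
- key_stand: Fixed wooden block 50 mm (x) by 150 mm (y), 40 mm high, origin at the centre of its underside. Two upright slots, 7 by 18 mm, long way along its y, at y = +40 and -40 mm, hold the two keys with their x and y along the stand's; which key stands in which slot varies.
- keyway (a point): Centre of the keyway's mouth, level with the top of the square brass plate (46 mm). z up; the upright slot is 19 mm long along y, 7.5 mm wide along x, with a 45-degree lead-in 3 mm wide and deep all round. The key goes in blade along y, either way round, 32 mm deep, till its shoulder rests on the plate. It can turn only within about 4 mm of home, and once turned cannot come out.
- takings_box: Fixed grey steel box, 150 mm (x) by 200 mm (y), flat top 88 mm high; the brass plate in the middle of its top stands 2 mm proud (90 mm). Origin under the keyway, at the counter, same axes as the keyway. Inside are two rounded spring pins, one at each end of the slot, met when the key's shoulder is about 14 and 7 mm above the plate.
- lock (a joint): Turn of the lock's cylinder, rad: 0 at rest, in line with the slot, growing clockwise seen from above to a stop at 1.57. A spring turns it back: 0.03 N m at rest, 0.11 at the stop. The key has 0.15 rad of play in it, so turn it about 1.75. Pushing the key past the sticky pins takes some 10 to 20 N straight, less while rocking it 5 degrees to and fro about the vertical.
- round_key_bow (a point): Middle of the bow of the other key, to be left in the stand: same blade, shank and height, but its black bow is a disc of 36 mm diameter, 10 mm thick. This point lies 53 mm above its tip.
- jar: Closed jar, 76 mm in diameter, 110 mm high, standing at the far side of the counter; origin at the centre of its underside. Leave alone.
- carton: Closed red gift carton, 90 by 150 mm, 55 mm high, at the far side; origin at the centre of its underside. Leave alone.
- nougat_board: Wooden board 120 by 220 mm, 16 mm thick, with a block of nougat (80 by 150 mm, 45 mm high) on it, at the far side of the counter; origin at the centre of its underside. Leave alone.
- nougat: The block of nougat on the board, origin at the centre of its underside. Leave alone.
Not all that is in view belongs to the job. What is shaped like the part that bears round_key_bow but orange is not meant.

How it is judged:
By the outcome, as a careful person would: the job done as asked, in the order asked, and still so for the second after the job is handed in, while the arm keeps its last pose, push and grip.
It also fails if it takes over 45 s, if anything falls off the work surface, if the arm or the gripper's body presses on something with over 40 N, if the wrist force passes 120 N, or if a joint passes its speed limit or range.

ROBOT

A 6-joint arm with a two-finger parallel gripper is mounted at the origin on the work surface. World frame = base frame: x ahead of the robot, y to its left, z up, the work surface at z = 0. Lengths are in mm, angles in rad, forces in N, time in s.
With the tool pointing down it reaches from about 400 to 925 mm from the base axis. Payload 12.5 kg.
Tool frame: the origin (TCP) lies midway between the tips of the shut fingers; the grasp point (between the pads) lies env.grasp_offset behind it (env.grasp_offset is the distance from the TCP to the grasp point, in mm); x points along the fingers, y is the direction in which the jaws open and shut, and the axes are right-handed (so a half turn about x gives the same grasp; the last joint's range is limited). The gripper opens to 95 mm and grips with 3 to 60 N. Pads are 20 mm wide; open, the fingers measure 119 mm over their backs; the gripper's body (75 mm by 180 mm) begins 59 mm behind the grasp point.
Start: joints at [1.091, 0.491, 1.559, -0, 1.092, -0.106], TCP at [228.207, 581.866, 214.661] pointing down, gripper open.
Joint ranges: [-3.1, 3.1], [-0.84, 2.19], [0.05, 2.79], [-1.13, 4.28], [0.06, 2.93], [-2.69, 2.69]. Speed limits (rad/s): [2.22, 2.22, 2.79, 3.14, 3.14, 3.14].

INTERFACE

Orientations are given as [roll, pitch, yaw] about the fixed x, y, z axes, in that order (R = Rz(yaw) Ry(pitch) Rx(roll)).
In Python, from cell import env gives the robot as it stands.
- The arm moves only by the tool apply_moves, never from a script. Its arguments are lists of equal length, an entry for each row: "offset": the shift along the world's x, y, z in units of 25 mm (1.0 is 25 mm), a list of three; "yaw": the turn about the world's z in units of 6 degrees (1.0 is 6 degrees); "jaw": the closure, from -1 (fully open) to 1 (shut), so that 0 is half open. A call has 1 to 20 rows; each row is the pose to reach, as a shift and turn from the pose measured when the call began; what a row does not reach only later rows make up. A row lasts 1/8 s, in which the tool goes at most 62.5 mm and 10.7 degrees, less where a joint would pass 70% of its speed; a pose out of reach is approached as far as the arm can. A call with a gripper value outside its range is refused whole. The fingers move at their own pace and stop on an object; the grip force is fixed at half the most. Time passes only in rows, so rows that repeat a pose let the fingers close. It gives the time, the measured TCP pose, the force and the opening at its end, in the units of the state.
- env.state(): the state, without advancing time (a new reading comes with each control period).
- env.read_camera(name): name is "side" or "top"; returns a dict with "frame" (400x640x3 uint8, red, green, blue), "fx", "fy", "cx", "cy" (pixels), "xyz" and "rotation" of the camera in the world. Camera axes: x right, y down, z forward; pixel columns grow to the right and rows downward; lengths in mm; the calibration is good to about 2 mm. A picture is of the moment at which its call begins. There is no depth.
- env.job_done(): hands the job in, once; it reports no verdict.
The state is a dict: "t": time; "joints": joint angles; "qvel": joint speeds; "tau": joint torques, N m; "eef_pos": TCP position; "tcp_rot": TCP orientation; "ft_force": force on the tool from outside, world axes, zero at the start; "moment": the same for the moment, N m; "opening": opening from 0.0 (shut) to 1.0 (fully open).
Only numpy, scipy, OpenCV 4.12 (cv2) and the standard library are available. Lean on these libraries where they do the work, as an engineer would, in place of code of your own. Each camera call takes 0.05 s, during which the arm holds its last target.

## Working session

There is one attempt and no reset: what is moved stays moved. The work goes in short steps, Python scripts to look and compute and a tool call to move; the robot and the scene stay as the last step left them, time stands still between calls to the robot, and variables do not carry over. Pictures are saved under pics/ and viewed, and the job is handed in when it is done.

Besides the shell and the picture viewer there is one more tool, called after "Request:" as name([rows], argument=value, ...), one row to a line, values as JSON. apply_moves: Moves the arm, as the interface text tells. Its arguments: {"type":"object","properties":{"offset":{"type":"array"},"yaw":{"type":"array"},"jaw":{"type":"array"}},"required":["offset","yaw","jaw"]}

```bash
ls; mkdir -p pics; python3 - <<'E'
from cell import env
import cv2
print(env.state(), env.grasp_offset)
for n in ("side","top"):
    r=env.read_camera(n)
    cv2.imwrite(f"pics/{n}0.png",r["frame"][:,:,::-1])
    print(n,{k:r[k] for k in r if k!="frame"})
E
```

```text
pics
{'t': 0.0, 'joints': array([ 1.09141447e+00,  4.91581189e-01,  1.55946334e+00,  1.95313659e-05,
        1.09170014e+00, -1.05606611e-01]), 'qvel': array([ 0.00093593, -0.00160204, -0.00024175,  0.00067598,  0.00067235,
        0.00036747]), 'tau': array([ 1.60283664e-03, -6.12644792e+01, -2.58186489e+01,  6.92160660e-02,
        4.81308752e-02, -7.58334886e-05]), 'eef_pos': array([228.07015422, 581.63254983, 214.04353064]), 'tcp_rot': array([-1.69143811,  1.56964419, -2.06522237]), 'ft_force': array([0.02059466, 0.65416608, 0.20353943]), 'moment': array([-0.04160373, -0.05266289, -0.01162943]), 'opening': 0.9987032495414223} 18.8
side {'fx': 418.41914671138204, 'fy': 418.41914671138204, 'cx': 324.1645340200179, 'cy': 194.09083211605545, 'xyz': array([623.02728661, 694.1404571 , 588.49601996]), 'rotation': array([-2.18628169, -0.00993314, -3.12870088])}
top {'fx': 484.55332959764155, 'fy': 484.55332959764155, 'cx': 315.9553404285758, 'cy': 201.40703824231142, 'xyz': array([ 445.75154689,   18.81166104, 1138.82715808]), 'rotation': array([-2.95909479, -0.00746324, -1.59611928])}
```

View pics/side0.png

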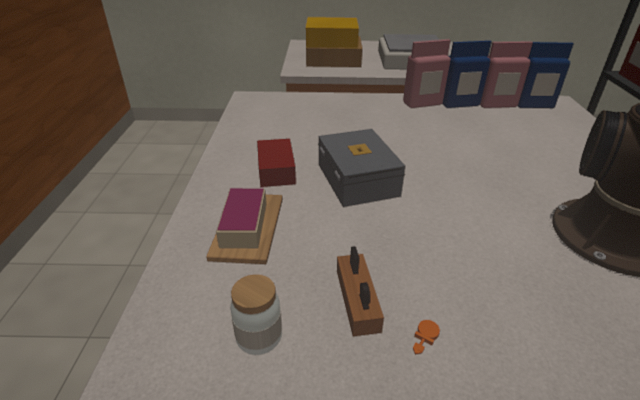

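View pics/top0.png

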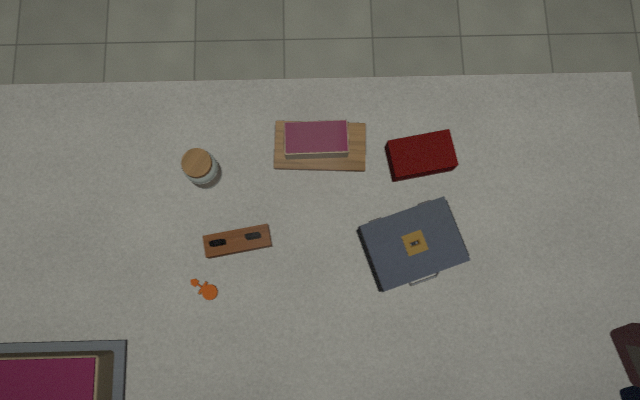

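The side view shows the stand at about (358,290), with the two bows at (355,260) and (365,295), and the box plate at about (360,150). In the top view the stand is at (237,241), with bows at (217,243) and (253,236), and the plate is at (415,242). I'll enlarge both.

```bash
cat > h.py <<'E'
import numpy as np, cv2
from scipy.spatial.transform import Rotation as R
def ray(c,u,v):
    d=R.from_euler('xyz',c["rotation"]).apply([(u-c["cx"])/c["fx"],(v-c["cy"])/c["fy"],1.0])
    return np.array(c["xyz"]),d
def onz(c,u,v,z):
    o,d=ray(c,u,v); return o+d*(z-o[2])/d[2]
def proj(c,p):
    q=R.from_euler('xyz',c["rotation"]).inv().apply(np.asarray(p,float)-c["xyz"])
    return np.array([c["cx"]+c["fx"]*q[...,0]/q[...,2],c["cy"]+c["fy"]*q[...,1]/q[...,2]])
def tri(c1,p1,c2,p2):
    o1,d1=ray(c1,*p1);o2,d2=ray(c2,*p2)
    d1/=np.linalg.norm(d1);d2/=np.linalg.norm(d2)
    s=np.linalg.lstsq(np.c_[d1,-d2],o2-o1,rcond=None)[0]
    a,b=o1+d1*s[0],o2+d2*s[1]; return (a+b)/2,np.linalg.norm(a-b)
def crop(f,x0,y0,w,h,k,name):
    cv2.imwrite(name,cv2.resize(np.ascontiguousarray(f[y0:y0+h,x0:x0+w,::-1]),None,fx=k,fy=k,interpolation=cv2.INTER_CUBIC))
E
python3 - <<'E'
from cell import env
from h import *
s=env.read_camera("side");t=env.read_camera("top")
a=cv2.resize(s["frame"][235:335,310:410,::-1],(400,400),interpolation=2)
b=cv2.resize(t["frame"][210:270,190:290,::-1],(400,240),interpolation=2)
b=np.vstack([b,np.zeros((160,400,3),np.uint8)])
cv2.imwrite("pics/z1.png",np.hstack([a,b]))
a=cv2.resize(s["frame"][125:205,310:410,::-1],(400,320),interpolation=2)
b=cv2.resize(t["frame"][190:300,350:475,::-1],(400,352),interpolation=2)
a=np.vstack([a,np.zeros((32,400,3),np.uint8)])
cv2.imwrite("pics/z2.png",np.hstack([a,b]))
E
```

```text
(no output)
```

View pics/z1.png

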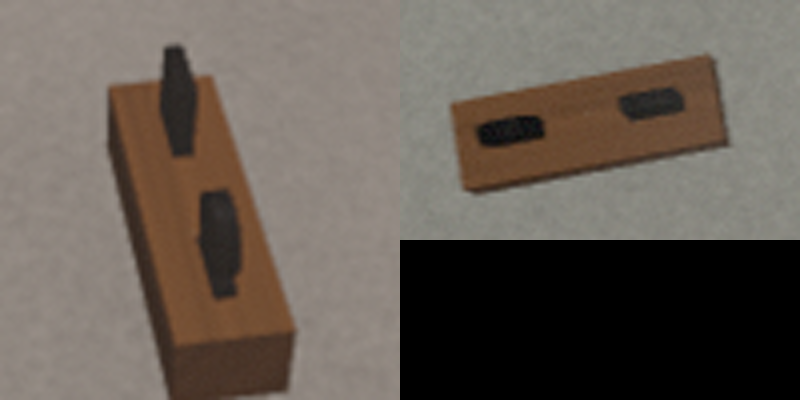

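View pics/z2.png

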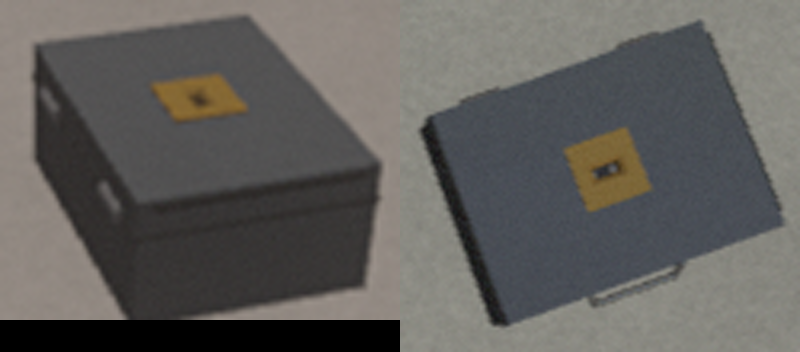

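```bash
python3 - <<'E'
from cell import env
from h import *
s=env.read_camera("side");t=env.read_camera("top")
fs=np.mean([env.read_camera("side")["frame"].astype(float) for _ in range(4)],0)
ft=np.mean([env.read_camera("top")["frame"].astype(float) for _ in range(4)],0)
def br(f): return np.clip(255*(f/255)**0.55,0,255).astype(np.uint8)[:,:,::-1]
a=cv2.resize(br(fs)[242:312,340:380],(320,560),interpolation=2)
b=cv2.resize(br(ft)[222:257,200:275],(480,224),interpolation=2)
b=np.vstack([b,np.zeros((336,480,3),np.uint8)])
cv2.imwrite("pics/z3.png",np.hstack([a,b]))
np.savez("avg.npz",s=fs,t=ft)
import pickle; pickle.dump((s,t),open("cam.pkl","wb"))
# stand & box corners
def mask_rect(f,m,n):
    m=m.astype(np.uint8)
    k,l,st,ce=cv2.connectedComponentsWithStats(m)
    return l,st,ce
hsv=cv2.cvtColor(ft.astype(np.uint8),cv2.COLOR_RGB2HSV)
for (x,y) in [(237,241),(217,243),(253,236),(415,255),(415,243),(300,300),(412,235)]: print(x,y,hsv[y,x])
print(env.state()['t'])
E
```

```text
237 241 [ 13 131 107]
217 243 [120   9  27]
253 236 [ 8 23 44]
415 255 [112  33  84]
415 243 [15 14 72]
300 300 [ 26  15 138]
412 235 [ 20 140 124]
0.7
```

View pics/z3.png

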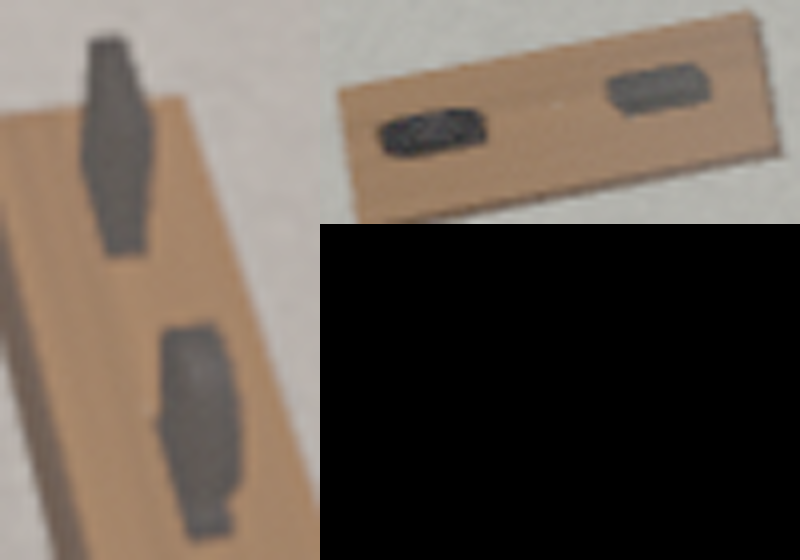

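```bash
cat > m.py <<'E'
import pickle
from h import *
s,t=pickle.load(open("cam.pkl","rb")); z=np.load("avg.npz")
fs,ft=z["s"].astype(np.uint8),z["t"].astype(np.uint8)
def comp(m,seed_box):
    m=m.astype(np.uint8); x0,y0,x1,y1=seed_box
    k=np.zeros_like(m);k[y0:y1,x0:x1]=m[y0:y1,x0:x1]
    n,l,st,ce=cv2.connectedComponentsWithStats(k)
    i=1+np.argmax(st[1:,4]); return (l==i).astype(np.uint8)
def stats(name,c,m,zz):
    cs,_=cv2.findContours(m,cv2.RETR_EXTERNAL,cv2.CHAIN_APPROX_NONE)
    ct=max(cs,key=len)[:,0,:].astype(float)
    P=np.array([onz(c,u,v,zz)[:2] for u,v in ct],np.float32)
    (cx,cy),(w,h),a=cv2.minAreaRect(P)
    print(name,"rect centre",np.round((cx,cy),1),"size",np.round((w,h),1),"ang",round(a,1),"px",m.sum(), "bbox",cv2.boundingRect(m))
    return P
hs,ht=[cv2.cvtColor(f,cv2.COLOR_RGB2HSV) for f in (fs,ft)]
# stand
m=comp(((ht[...,0]<22)&(ht[...,1]>70)|(ht[...,2]<60)),(195,215,285,265)); stats("stand top",t,m,40)
for nm,bx in (("L",(203,230,235,255)),("R",(240,225,268,247))):
    m=comp(ht[...,2]<62,bx) if nm=="L" else comp((ht[...,2]<75)&(ht[...,1]<80),bx)
    stats("key "+nm+" z80",t,m,80)
    print(np.argwhere(m)[:,::-1].mean(0))
m=comp((ht[...,1]>80)&(ht[...,0]<30),(390,220,440,265)); 
stats("plate top",t,m,90)
m=comp((hs[...,1]>90)&(hs[...,0]<30),(340,135,380,165)); stats("plate side",s,m,90)
m=comp((hs[...,1]>60)&(hs[...,0]<22)|(hs[...,2]<60),(330,240,390,340)); stats("stand side(40)",s,m,40)
for nm,bx in (("far",(345,242,365,277)),("near",(355,280,375,312))):
    m=comp((hs[...,2]<75)&(hs[...,1]<70),bx); 
    cs,_=cv2.findContours(m,0,1); ct=cs[0][:,0]
    print(nm,"bbox",cv2.boundingRect(m)); 
    for v in range(ct[:,1].min(),ct[:,1].max()+1,3):
        r=np.flatnonzero(m[v]); print((v,r.min(),r.max()),end=" ")
    print()
E
python3 m.py
```

```text
stand top rect centre [562.4 187.7] size [ 53.4 150.8] ang 9.5 px 1553 bbox (203, 224, 69, 34)
key L z80 rect centre [555.3 224.3] size [14.3 35.6] ang 10.0 px 105 bbox (209, 239, 17, 8)
[217.14285714 242.34285714]
key R z80 rect centre [568.7 147. ] size [13.9 33.3] ang 10.0 px 94 bbox (245, 232, 16, 8)
[252.46808511 235.43617021]
plate top rect centre [ 543.3 -204.9] size [45.9 45.7] ang 18.2 px 419 bbox (402, 230, 26, 26)
plate side rect centre [ 544.1 -204.1] size [47.  48.3] ang 18.5 px 187 bbox (348, 144, 24, 11)
stand side(40) rect centre [567.4 192.8] size [ 57.6 197.1] ang 9.3 px 2649 bbox (337, 247, 47, 89)
far bbox (350, 247, 9, 27)
(247, np.int64(351), np.int64(355)) (250, np.int64(351), np.int64(356)) (253, np.int64(351), np.int64(357)) (256, np.int64(351), np.int64(357)) (259, np.int64(351), np.int64(358)) (262, np.int64(350), np.int64(358)) (265, np.int64(351), np.int64(357)) (268, np.int64(352), np.int64(357)) (271, np.int64(353), np.int64(357)) 
near bbox (360, 283, 10, 26)
(283, np.int64(361), np.int64(366)) (286, np.int64(360), np.int64(367)) (289, np.int64(360), np.int64(368)) (292, np.int64(361), np.int64(368)) (295, np.int64(360), np.int64(369)) (298, np.int64(361), np.int64(369)) (301, np.int64(362), np.int64(369)) (304, np.int64(363), np.int64(367)) (307, np.int64(363), np.int64(368))
```

```bash
cat > v.py <<'E'
from m import *
print()
def box(cx,cy,yaw,w,h,z0,z1):
    c,sn=np.cos(yaw),np.sin(yaw)
    return np.array([[cx+c*a-sn*b,cy+sn*a+c*b,zz] for zz in (z0,z1) for a,b in((-w/2,-h/2),(w/2,-h/2),(w/2,h/2),(-w/2,h/2))])
yaw=np.radians(9.6)
for nm,k in (("R/far",(570.4,147.8)),("L/near",(557,226.7))):
    b=box(*k,yaw,10,32,40,80)
    for cn,c in (("side",s),("top",t)):
        p=proj(c,b); print(nm,cn,"zlow",np.round(p[:,:4].T,1).tolist(),"ztop",np.round(p[:,4:].T,1).tolist())
p=proj(t,box(563.8,187.7,yaw,50,150,40,40)[:4]);print("stand top",np.round(p.T,1).tolist())
p=proj(s,box(563.8,187.7,yaw,50,150,40,40)[:4]);print("stand side",np.round(p.T,1).tolist())
E
python3 v.py | tail -6
python3 - <<'E'
import numpy as np,cv2
z=np.load("avg.npz")["s"]
print(z[244:278:1,347:362].mean(2).round().astype(int))
print(z[280:312:1,357:373].mean(2).round().astype(int))
E
```

```text
R/far side zlow [[354.7, 260.8], [349.4, 261.4], [353.1, 273.9], [358.5, 273.3]] ztop [[355.9, 244.7], [350.4, 245.2], [354.2, 257.6], [359.8, 257.0]]
R/far top zlow [[261.6, 237.4], [260.8, 233.1], [246.9, 235.7], [247.7, 240.1]] ztop [[259.7, 235.4], [258.9, 230.9], [244.5, 233.7], [245.3, 238.2]]
L/near side zlow [[364.8, 293.8], [359.0, 294.4], [363.4, 309.4], [369.3, 308.7]] ztop [[366.4, 277.2], [360.4, 277.9], [365.0, 292.7], [371.1, 292.0]]
L/near top zlow [[226.7, 244.1], [226.0, 239.8], [212.1, 242.5], [212.8, 246.8]] ztop [[223.6, 242.4], [222.8, 237.9], [208.4, 240.7], [209.0, 245.2]]
stand top [[271.1, 244.4], [267.3, 222.9], [202.2, 235.4], [205.6, 257.1]]
stand side [[362.9, 252.9], [336.9, 255.5], [353.8, 320.5], [384.2, 316.8]]
[[138 138 139 140 140 140 139 138 136 133 135 139 141 140 138]
 [137 138 139 140 138 131 127 125 132 138 138 139 140 139 138]
 [136 138 140 132 111  94  87  82 105 129 140 139 138 137 138]
 [137 138 139 122  58  41  42  40  62 109 141 139 137 136 138]
 [139 140 141 122  48  36  39  40  49 101 141 140 138 139 139]
 [140 141 141 124  48  38  42 
[... 3242 characters left out ...]
  40  38  37  41  62  82  82]
 [ 78  79  80  76  56  38  38  39  39  38  39  37  46  69  83  82]
 [ 79  78  81  79  67  40  37  38  41  38  37  42  60  78  82  82]
 [ 80  79  78  81  74  46  38  39  40  40  42  54  76  84  82  81]
 [ 81  78  79  81  76  52  40  41  41  42  43  58  78  84  83  82]
 [ 80  79  78  80  78  62  42  42  44  44  42  49  69  83  82  82]
 [ 80  79  78  80  82  72  43  40  41  40  38  45  67  83  84  82]
 [ 81  80  78  79  80  74  46  37  39  38  39  46  67  83  83  82]
 [ 82  80  78  79  80  78  62  50  55  58  63  67  77  83  83  82]
 [ 82  81  79  79  80  81  79  73  78  80  83  82  81  82  82  82]
 [ 82  81  79  78  79  80  83  84  85  84  84  82  81  80  83  82]]
```

```bash
python3 - <<'E'
from cell import env
from h import *
st=env.state(); M=R.from_euler('xyz',st['tcp_rot']).as_matrix()
print("tool x,y,z cols\n",M.round(3)); ty=M[:,1]; a=np.degrees(np.arctan2(ty[1],ty[0])); print("jaw dir deg",a, "joints deg",np.degrees(st['joints']).round(1))
k=np.array([570.5,147.8]); print("dxy to key, units",((k-st['eef_pos'][:2])/25).round(3), "dz to z150",(150-st['eef_pos'][2])/25)
for tgt in (9.6,189.6,-170.4): print(tgt,(tgt-a),(tgt-a)/6)
print("azimuth key",np.degrees(np.arctan2(147.8,570.5)),"kw",np.degrees(np.arctan2(-204.5,543.7)))
E
```

```text
tool x,y,z cols
 [[ 0.     0.365  0.931]
 [ 0.     0.931 -0.365]
 [-1.     0.    -0.   ]]
jaw dir deg 68.58254921444662 joints deg [62.5 28.1 89.3  0.  62.5 -6.1]
dxy to key, units [ 13.691 -17.363] dz to z150 -2.5876430468695797
9.6 -58.982549214446614 -9.830424869074436
189.6 121.01745078555338 20.169575130925562
-170.4 -238.98254921444664 -39.83042486907444
azimuth key 14.524346992691518 kw -20.61261253202841
```

Request:
apply_moves([
  [1, -1.5, 0],
  [2.5, -3.5, 0],
  [4, -5.5, 0],
  [5.5, -7.5, 0],
  [7, -9.5, 0],
  [8.5, -11.5, 0],
  [10, -13.5, 0],
  [11.5, -15.5, -0.5],
  [13, -17, -1.5],
  [13.69, -17.36, -2.5],
  [13.69, -17.36, -3],
  [13.69, -17.36, -3],
  [13.69, -17.36, -3],
], yaw=[-1, -2, -3, -4, -5, -6, -7, -8, -9, -9.83, -9.83, -9.83, -9.83], jaw=[-1, -1, -1, -0.5, -0.3, -0.2, -0.2, -0.2, -0.2, -0.2, -0.2, -0.2, -0.2])

```text
t: 2.33
eef_pos: [570.2, 148.7, 140.7]
tcp_rot: [1.565, 1.57, 0.164]
ft_force: [-0.2, 0.7, -0.0]
opening: 0.602
```

```bash
cat > st.py <<'E'
from cell import env
from h import *
def show():
    st=env.state(); M=R.from_euler('xyz',st['tcp_rot']).as_matrix(); ty=M[:,1]
    print("t",round(st['t'],2),"pos",st['eef_pos'].round(2),"jaw",round(float(np.degrees(np.arctan2(ty[1],ty[0]))),2),"toolx",M[:,0].round(4),"F",st['ft_force'].round(1),"M",st['moment'].round(2),"open",round(st['opening']*95,1),"q6",round(float(np.degrees(st['joints'][5])),1))
if __name__=="__main__":
    import sys
    show()
    if len(sys.argv)>1:
        n=sys.argv[1]
        s=env.read_camera("side")["frame"];t=env.read_camera("top")["frame"]
        x,y,w,h=map(int,sys.argv[2:6]);x2,y2=map(int,sys.argv[6:8])
        a=cv2.resize(s[y:y+h,x:x+w,::-1],(400,int(400*h/w)),interpolation=2)
        b=cv2.resize(t[y2:y2+h,x2:x2+w,::-1],(400,int(400*h/w)),interpolation=2)
        cv2.imwrite(f"pics/{n}.png",np.hstack([a,b]))
E
python3 st.py a1 300 210 120 130 200 170
```

```text
t 2.33 pos [570.16 148.72 140.7 ] jaw 9.73 toolx [ 1.2e-03  2.0e-04 -1.0e+00] F [-0.2  0.7 -0. ] M [-0.02  0.05  0.01] open 57.2 q6 -1.5
```

View pics/a1.png

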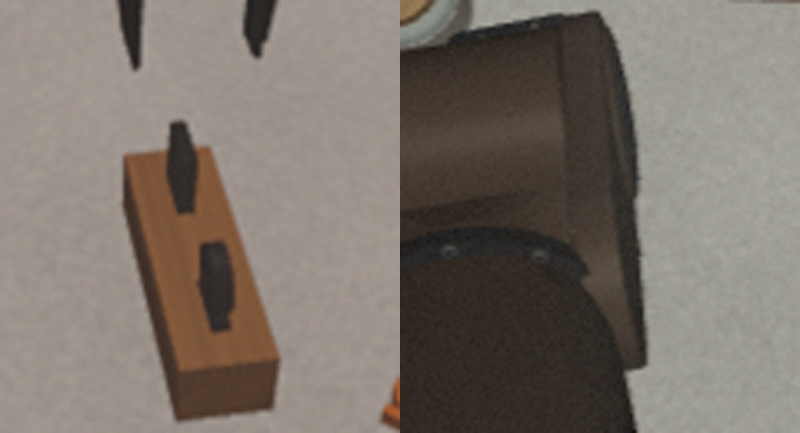

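The side view shows the open fingers straddling the far key, with fingertips at about (340,230) and (378,226) and the bow at (355,260). The near bow is rounded with a collar, so it is the disc. Next I descend and grip.

Request:
apply_moves([
  [0.01, -0.04, -1],
  [0.01, -0.04, -2],
  [0.01, -0.04, -2.8],
  [0.01, -0.04, -3.4],
  [0.01, -0.04, -3.79],
  [0.01, -0.04, -3.79],
  [0.01, -0.04, -3.79],
  [0.01, -0.04, -3.79],
  [0.01, -0.04, -3.79],
  [0.01, -0.04, -3.79],
  [0.01, -0.04, -3.79],
  [0.01, -0.04, -3.79],
  [0.01, -0.04, -3.79],
], yaw=[0, 0, 0, 0, 0, 0, 0, 0, 0, 0, 0, 0, 0], jaw=[-0.2, -0.2, -0.2, -0.2, -0.2, -0.2, 0, 0.3, 0.6, 1, 1, 1, 1])

```text
t: 4.05
eef_pos: [570.7, 147.6, 46.1]
tcp_rot: [1.542, 1.569, 0.14]
ft_force: [0.0, -0.1, 0.4]
opening: 0.104
```

```bash
python3 st.py a2 300 210 120 130 200 170
```

```text
t 4.05 pos [570.68 147.6   46.07] jaw 9.7 toolx [ 1.8e-03  3.0e-04 -1.0e+00] F [ 0.  -0.1  0.4] M [-0.06 -0.09 -0.02] open 9.9 q6 -1.6
```

View pics/a2.png

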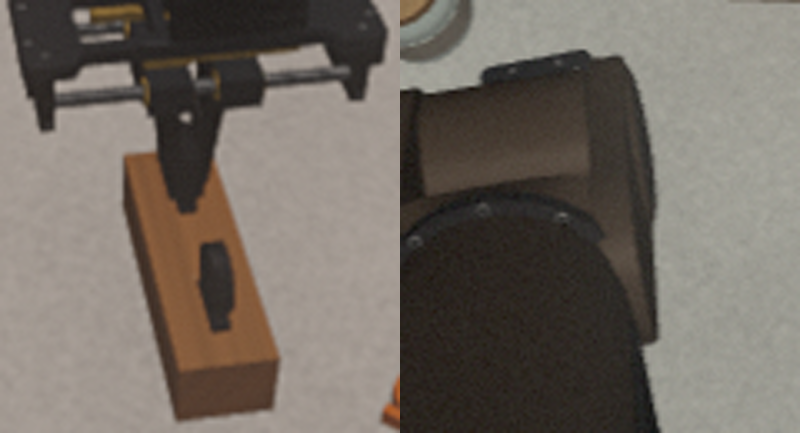

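The fingers hold the bow at 9.9 mm opening, which matches its 10 mm thickness. The key is hidden between the fingers at about (355,270). Next I lift straight up and look again.

Request:
apply_moves([
  [0, 0, 0.3],
  [0, 0, 0.8],
  [0, 0, 1.6],
  [0, 0, 2.6],
  [0, 0, 3.6],
  [0, 0, 4.4],
  [0, 0, 4.8],
  [0, 0, 4.8],
  [0, 0, 4.8],
], yaw=[0, 0, 0, 0, 0, 0, 0, 0, 0], jaw=[1, 1, 1, 1, 1, 1, 1, 1, 1])

```text
t: 5.28
eef_pos: [570.3, 147.6, 165.4]
tcp_rot: [1.584, 1.57, 0.182]
ft_force: [0.0, -0.0, 0.5]
opening: 0.103
```

```bash
python3 st.py a3 300 180 120 130 200 170
```

```text
t 5.28 pos [570.28 147.56 165.42] jaw 9.7 toolx [ 7.e-04  1.e-04 -1.e+00] F [ 0.  -0.   0.5] M [-0.05  0.01  0.06] open 9.8 q6 -1.6
```

View pics/a3.png

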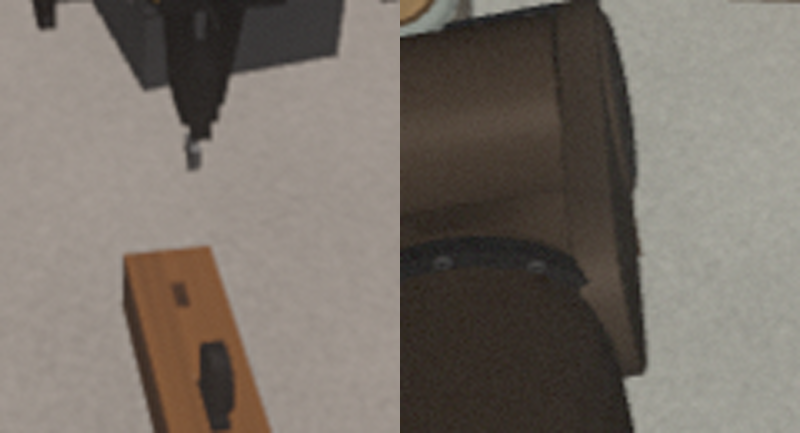

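```bash
python3 - <<'E'
from cell import env
from h import *
s=env.read_camera("side"); f=s["frame"].astype(int)
print("slot",onz(s,354,268.2,40))
print(proj(s,[570.3,147.6,165.4-6]),"tip pred",proj(s,[570.3,147.6,127.4]))
crop(s["frame"],340,205,40,30,16,"pics/a4.png")
g=s["frame"][262:276,347:362].mean(2).round().astype(int);print(g)
E
```

```text
slot [570.35546265 150.23765792  40.        ]
[357.64130704 215.61859033] tip pred [356.58618033 230.40953379]
[[87 85 89 90 94 92 94 90 90 91 90 91 92 91 89]
 [87 86 88 90 92 91 89 90 90 90 89 90 90 90 90]
 [86 88 86 87 87 83 81 81 85 91 89 91 90 89 92]
 [87 87 86 84 76 70 67 66 78 89 90 90 88 90 92]
 [88 87 88 86 74 61 61 60 74 89 91 90 89 92 91]
 [89 85 85 86 79 66 60 61 68 86 91 91 89 89 91]
 [87 87 86 88 82 68 62 57 61 81 90 91 90 90 90]
 [88 87 85 88 85 72 61 56 57 73 90 91 90 91 90]
 [88 88 86 86 86 78 61 57 55 69 87 92 88 89 91]
 [87 89 85 88 88 81 67 65 63 70 88 91 89 88 90]
 [89 88 86 85 87 86 83 83 81 86 90 91 89 89 89]
 [88 87 87 87 85 89 91 96 94 93 89 89 89 89 93]
 [88 89 88 85 86 88 90 94 93 91 91 89 90 90 88]
 [88 88 86 86 87 88 89 92 92 91 91 90 91 91 90]]
```

View pics/a4.png

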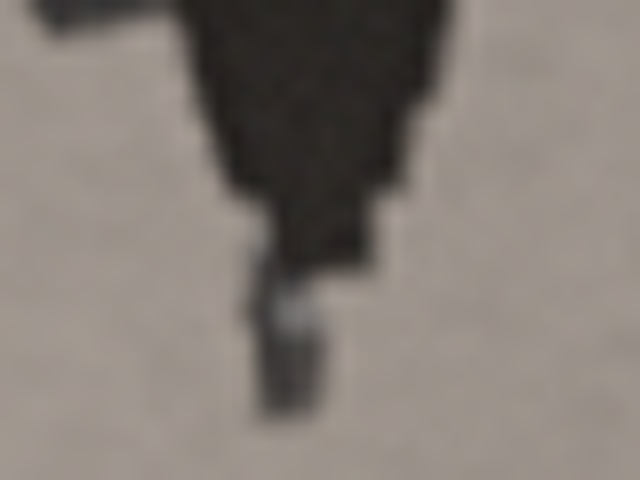

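```bash
python3 - <<'E'
from cell import env
from h import *
s=env.read_camera("side")
y=np.radians(9.7);c,n=np.cos(y),np.sin(y)
def P(a,b,z): return proj(s,[570.3+c*a-n*b,147.6+n*a+c*b,z]).round(1)
print("bow bottom near L,R",P(5,16,159.4),P(-5,16,159.4)," far",P(5,-16,159.4))
print("shank",P(0,0,159.4),P(0,0,146.4))
print("blade top near",P(2.5,8,146.4),P(-2.5,8,146.4),"far",P(2.5,-8,146.4),P(-2.5,-8,146.4))
print("blade low near",P(2.5,8,135.4),P(-2.5,8,135.4))
print("tip",P(2.5,0,127.4),P(-2.5,0,127.4))
E
```

```text
bow bottom near L,R [356.8 221.9] [362.8 221.4]  far [352.7 210.1]
shank [357.6 215.6] [357.2 221.7]
blade top near [356.8 224.9] [359.7 224.6] far [354.7 218.9] [357.6 218.6]
blade low near [356.4 230. ] [359.3 229.7]
tip [355.1 230.5] [358.  230.3]
```

The side view shows the key upright in the grip. The bow underside is at (357–363, 221.6) and the blade end at (356–360, 231). Both are within about 0.5 px of the positions computed from the TCP, so the key is centred. Now I move it over the keyway.

Request:
apply_moves([
  [-0.05, -0.6, 0],
  [-0.1, -1.6, 0],
  [-0.2, -3, 0],
  [-0.35, -4.6, 0],
  [-0.5, -6.2, 0],
  [-0.6, -7.8, 0],
  [-0.7, -9.4, 0],
  [-0.8, -11, 0],
  [-0.9, -12.4, 0],
  [-1, -13.4, 0],
  [-1.05, -13.9, 0],
  [-1.06, -14.09, 0],
  [-1.06, -14.09, 0],
  [-1.06, -14.09, 0],
], yaw=[0, 0.1, 0.2, 0.4, 0.6, 0.8, 1, 1.2, 1.3, 1.43, 1.43, 1.43, 1.43, 1.43], jaw=[1, 1, 1, 1, 1, 1, 1, 1, 1, 1, 1, 1, 1, 1])

```text
t: 7.22
eef_pos: [544.1, -204.0, 165.5]
tcp_rot: [1.696, 1.57, 0.445]
ft_force: [0.9, -0.6, -0.7]
opening: 0.102
```

```bash
python3 st.py a5 300 80 120 130 350 170
```

```text
t 7.22 pos [ 544.07 -203.95  165.49] jaw 18.32 toolx [ 7.e-04  3.e-04 -1.e+00] F [ 0.9 -0.6 -0.7] M [-0.07  0.05 -0.05] open 9.7 q6 -45.4
```

View pics/a5.png

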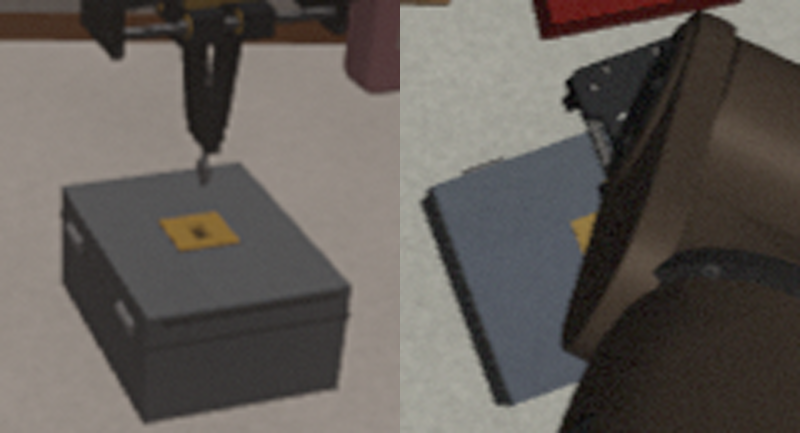

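The key is over the plate: the tip is at about (361,135) and the keyway at about (360,150). I lower it to just above the plate to check the alignment.

Request:
apply_moves([
  [0, -0.02, -0.5],
  [0, -0.02, -1],
  [0, -0.02, -1.32],
  [0, -0.02, -1.32],
  [0, -0.02, -1.32],
], yaw=[0, 0, 0, 0, 0], jaw=[1, 1, 1, 1, 1])

```text
t: 7.95
eef_pos: [544.2, -204.6, 132.6]
tcp_rot: [1.46, 1.57, 0.209]
ft_force: [0.8, 0.4, 0.1]
opening: 0.101
```

```bash
python3 st.py; python3 - <<'E'
from cell import env
from h import *
s=env.read_camera("side"); st=env.state()
crop(s["frame"],335,120,50,40,16,"pics/a6.png")
x0,y0,z0=st['eef_pos']; tip=z0-38
y=np.radians(18.3);c,n=np.cos(y),np.sin(y)
def P(a,b,z,x=x0,yy=y0): return (proj(s,[x+c*a-n*b,yy+n*a+c*b,z])-[335,120]).round(1)*16
print("tip",P(2.5,0,tip),P(-2.5,0,tip),"blade low near",P(2.5,8,tip+8),P(-2.5,8,tip+8),"bow near",P(5,16,tip+32),P(-5,16,tip+32))
print("slot corners", [P(a,b,90,543.8,-204.5).tolist() for a,b in ((6.75,-12.5),(-6.75,-12.5),(-6.75,12.5),(6.75,12.5))])
print("plate corners", [P(a,b,90,543.8,-204.5).tolist() for a,b in ((23,-23),(-23,-23),(-23,23),(23,23))])
E
```

```text
t 7.95 pos [ 544.23 -204.62  132.61] jaw 18.32 toolx [ 9.e-04  2.e-04 -1.e+00] F [0.8 0.4 0.1] M [-0.09  0.03 -0.07] open 9.6 q6 -45.5
tip [372.8 435.2] [403.2 430.4] blade low near [395.2 412.8] [425.6 408. ] bow near [409.6 297.6] [472. 288.]
slot corners [[318.4, 428.8], [400.0, 417.6], [460.8, 494.4], [377.6, 505.6]]
plate corners [[195.2, 412.8], [472.0, 371.2], [587.2, 512.0], [302.4, 555.2]]
```

View pics/a6.png

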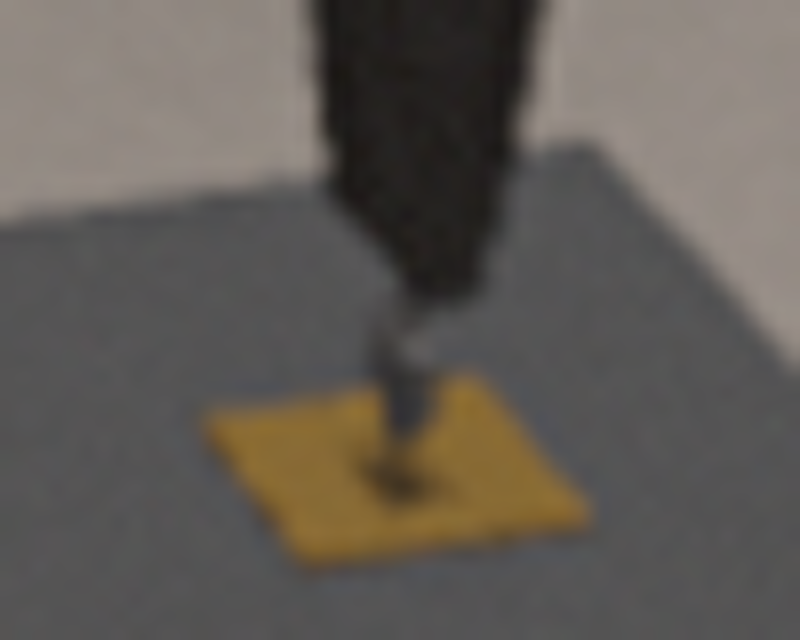

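The tip is at about (360,147) in the frame, directly above the slot at (360,149), which agrees with the projection to about 1 mm. Now I start it into the mouth.

Request:
apply_moves([
  [-0.01, 0, -0.15],
  [-0.01, 0, -0.3],
  [-0.01, 0, -0.45],
  [-0.01, 0, -0.6],
  [-0.01, 0, -0.72],
  [-0.01, 0, -0.72],
], yaw=[0, 0, 0, 0, 0, 0], jaw=[1, 1, 1, 1, 1, 1])

```text
t: 8.75
eef_pos: [544.2, -204.9, 114.6]
tcp_rot: [1.052, 1.569, -0.199]
ft_force: [-0.2, -2.6, -3.1]
opening: 0.104
```

```bash
python3 st.py
```

```text
t 8.75 pos [ 544.15 -204.87  114.57] jaw 18.33 toolx [ 1.4e-03 -3.0e-04 -1.0e+00] F [-0.2 -2.6 -3.1] M [-0.62 -0.17  0.02] open 9.8 q6 -45.5
```

Request:
apply_moves([
  [0, -0.02, -0.06],
  [0, -0.02, -0.12],
  [0, -0.02, -0.18],
  [0, -0.02, -0.24],
  [0, -0.02, -0.3],
  [0, -0.02, -0.34],
  [0, -0.02, -0.38],
  [0, -0.02, -0.4],
  [0, -0.02, -0.4],
], yaw=[0.8, -0.8, 0.8, -0.8, 0.8, -0.8, 0.8, -0.8, 0], jaw=[1, 1, 1, 1, 1, 1, 1, 1, 1])

```text
t: 9.88
eef_pos: [545.1, -206.3, 105.1]
tcp_rot: [0.763, 1.566, -0.49]
ft_force: [4.3, -3.7, -1.5]
opening: 0.105
```

```bash
python3 st.py
```

```text
t 9.88 pos [ 545.07 -206.35  105.09] jaw 18.22 toolx [ 0.004  -0.0022 -1.    ] F [ 4.3 -3.7 -1.5] M [-1.01 -0.9   0.08] open 10.0 q6 -45.4
```

Request:
apply_moves([
  [0.02, -0.02, 0],
  [0.02, -0.02, -0.06],
  [0.02, -0.02, -0.12],
  [0.02, -0.02, -0.18],
  [0.02, -0.02, -0.24],
  [0.02, -0.02, -0.28],
  [0.02, -0.02, -0.32],
  [0.02, -0.02, -0.34],
  [0.02, -0.02, -0.36],
  [0.02, -0.02, -0.36],
], yaw=[0, 0.8, -0.8, 0.8, -0.8, 0.8, -0.8, 0.8, -0.8, 0], jaw=[1, 1, 1, 1, 1, 1, 1, 1, 1, 1])

```text
t: 11.12
eef_pos: [545.6, -206.5, 96.1]
tcp_rot: [0.891, 1.567, -0.365]
ft_force: [1.7, 2.1, -0.9]
opening: 0.101
```

```bash
python3 st.py; python3 - <<'E'
from cell import env
from h import *
s=env.read_camera("side"); st=env.state()
crop(s["frame"],335,120,50,40,16,"pics/a7.png")
x0,y0,z0=st['eef_pos']; tip=z0-38
y=np.radians(18.3);c,n=np.cos(y),np.sin(y)
def P(a,b,z,x=x0,yy=y0): return (proj(s,[x+c*a-n*b,yy+n*a+c*b,z])-[335,120]).round(1)*16
print("bow near bottom",P(5,16,tip+32),P(-5,16,tip+32), "at z90",P(5,16,90),P(-5,16,90))
E
```

```text
t 11.12 pos [ 545.6  -206.48   96.06] jaw 18.03 toolx [ 0.004  -0.0015 -1.    ] F [ 1.7  2.1 -0.9] M [ 0.18 -0.38 -0.12] open 9.6 q6 -45.3
bow near bottom [385.6 508.8] [446.4 499.2] at z90 [385.6 508.8] [446.4 499.2]
```

View pics/a7.png

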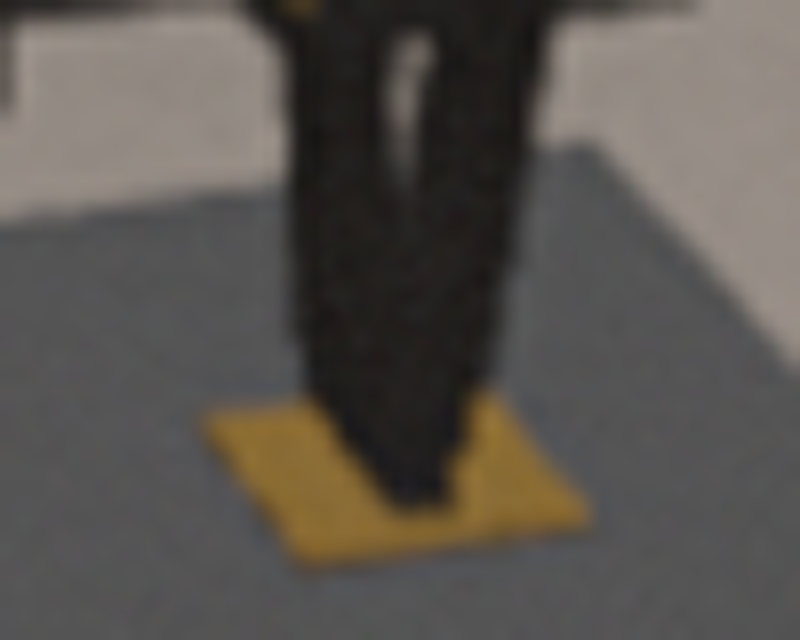

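The bow's underside at about (361,152) sits on the plate where the z = 90 projection says it should. I'll push a little further to check it is seated.

Request:
apply_moves([
  [0, 0, -0.03],
  [0, 0, -0.06],
  [0, 0, -0.08],
  [0, 0, -0.08],
], yaw=[0.6, -0.6, 0, 0], jaw=[1, 1, 1, 1])

```text
t: 11.68
eef_pos: [546.1, -206.5, 95.8]
tcp_rot: [0.899, 1.565, -0.351]
ft_force: [-1.5, 2.7, 16.6]
opening: 0.103
```

```bash
python3 st.py
```

```text
t 11.68 pos [ 546.13 -206.49   95.81] jaw 18.39 toolx [ 0.0058 -0.0021 -1.    ] F [-1.5  2.7 16.6] M [ 0.44  0.46 -0.03] open 9.8 q6 -45.6
```

The upward force is 16.6 N at z = 95.8, so the shoulder is on the plate. Now I turn it clockwise, the first half first.

Request:
apply_moves([
  [0, 0, -0.03],
  [0, 0, -0.03],
  [0, 0, -0.03],
  [0, 0, -0.03],
  [0, 0, -0.03],
  [0, 0, -0.03],
  [0, 0, -0.03],
  [0, 0, -0.03],
  [0, 0, -0.03],
], yaw=[-1, -2, -3, -4, -5, -6, -7, -8, -8], jaw=[1, 1, 1, 1, 1, 1, 1, 1, 1])

```text
t: 12.8
eef_pos: [544.4, -206.5, 96.0]
tcp_rot: [0.324, 1.565, -1.766]
ft_force: [-11.7, -1.7, 15.2]
opening: 0.104
```

```bash
python3 st.py
```

```text
t 12.8 pos [ 544.42 -206.52   95.98] jaw -29.78 toolx [-0.0011 -0.0055 -1.    ] F [-11.7  -1.7  15.2] M [-0.46  2.44 -0.07] open 9.9 q6 3.0
```

Request:
apply_moves([
  [-0.01, 0.01, -0.03],
  [-0.02, 0.01, -0.03],
  [-0.02, 0.02, -0.03],
  [-0.03, 0.03, -0.03],
  [-0.03, 0.03, -0.03],
  [-0.04, 0.04, -0.03],
  [-0.05, 0.05, -0.03],
  [-0.05, 0.05, -0.03],
  [-0.05, 0.05, -0.03],
  [-0.05, 0.05, -0.03],
  [-0.05, 0.05, -0.03],
], yaw=[-1, -2, -3, -4, -5, -6, -7, -8, -8.7, -8.7, -8.7], jaw=[1, 1, 1, 1, 1, 1, 1, 1, 1, 1, 1])

```text
t: 14.18
eef_pos: [542.7, -204.9, 96.0]
tcp_rot: [0.204, 1.565, -2.8]
ft_force: [-3.8, 1.1, 10.3]
opening: 0.102
```

```bash
python3 st.py; python3 - <<'E'
from cell import env
from h import *
s=env.read_camera("side"); crop(s["frame"],330,110,60,45,12,"pics/a8.png")
E
```

```text
t 14.18 pos [ 542.67 -204.92   96.01] jaw -82.08 toolx [-0.0058 -0.0021 -1.    ] F [-3.8  1.1 10.3] M [0.23 0.86 0.15] open 9.7 q6 55.2
```

View pics/a8.png

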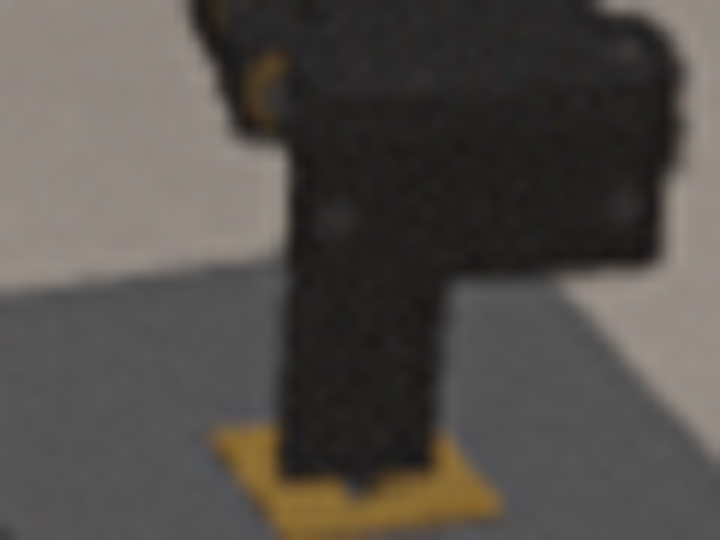

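The bow is now across the plate, with its underside at about (359,150), still down and still gripped. The moment about z is +0.15 N m, against a spring of 0.11. I'll turn a touch further to confirm the stop.

Request:
apply_moves([
  [0, 0, -0.02],
  [0, 0, -0.02],
  [0, 0, -0.02],
  [0, 0, -0.02],
], yaw=[-0.3, -0.6, -0.6, -0.6], jaw=[1, 1, 1, 1])

```text
t: 14.72
eef_pos: [542.6, -204.8, 96.0]
tcp_rot: [0.21, 1.565, -2.858]
ft_force: [-2.4, 0.3, 7.7]
opening: 0.1
```

```bash
python3 st.py
```

```text
t 14.72 pos [ 542.6  -204.8    96.04] jaw -85.77 toolx [-0.0059 -0.0017 -1.    ] F [-2.4  0.3  7.7] M [0.08 0.39 0.25] open 9.5 q6 58.9
```

Request:
apply_moves([
  [0, 0, -0.02],
  [0, 0, -0.02],
  [0, 0, -0.02],
  [0, 0, -0.02],
  [0, 0, -0.02],
  [0, 0, -0.02],
], yaw=[0, 0, 0, 0, 0, 0], jaw=[1, 1, 1, 1, 1, 1])

```text
t: 15.48
eef_pos: [542.6, -204.8, 96.1]
tcp_rot: [0.254, 1.565, -2.815]
ft_force: [-1.5, -0.1, 6.3]
opening: 0.102
```

```bash
python3 st.py; python3 - <<'E'
from cell import env
import cv2
cv2.imwrite("pics/f1.png",env.read_camera("side")["frame"][:,:,::-1])
E
```

```text
t 15.47 pos [ 542.6  -204.76   96.05] jaw -85.85 toolx [-0.0057 -0.0019 -1.    ] F [-1.5 -0.1  6.3] M [0.07 0.34 0.2 ] open 9.7 q6 59.0
```

View pics/f1.png

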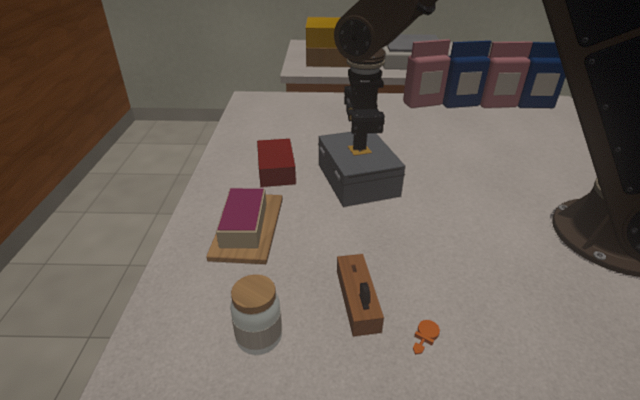

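The key is held turned in the plate at about (360,150). The round-bow key is still in the stand at (365,295). The carton, board and jar are where they were. The moment holds steady at 0.2 N m, so I hand in.

```bash
python3 - <<'E'
from cell import env
print(env.job_done()); print(env.state()['t'])
E
```

```text
the job is handed in; nothing more can be done
None
the job is handed in; nothing more can be done
```

The square-bow key is fully home in the takings box, turned clockwise to its stop, and still held there in the gripper. I handed the job in at about 15.5 s; no verdict is reported.

- **Key choice:** I took the key standing further from the side camera. Its outline matched the square bow's corners, while the other bow was shorter, rounded and had a collar.
- **Home:** I rocked the key about 5 degrees each way past the pins. When I pushed further it stopped with 16.6 N upward, and its underside sat at plate height in the picture.
- **Turn:** The gripper turned about 104 degrees, against the 100 you suggested. Over the last 3.7 degrees the turning moment rose from 0.15 to 0.25 N m, far more than the spring alone would add, so I take it to be at the stop. It then held near 0.2 N m with a light downward push of about 6 N.
- **Rest of the scene:** The last side picture shows the round-bow key still in the stand and the jar, carton and nougat board where they were.

**Disagreements:**
- While turning, the tool shifted about 2 to 4 mm, with up to about 12 N sideways. The key was evidently gripped about 2 mm off centre along its width, which I allowed for in the second half of the turn.
- The lock angle cannot be read directly. I judged it from the gripper's turn and the moment.

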